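# Clamp a circuit board with a lever bolt

## Task

The circuit board lies in its grey holder but the clamp jaw is still loose. With its red lever standing up, screw the lever bolt clockwise until it is snug and the jaw holds the board (stop when you feel it tighten: forcing it further cracks the board), then fold the lever down flat until it stops, towards its white-striped side. Leave the board in its place, do not disturb the other things on the bench, and let go.

Things in the scene. Friction and masses are not known exactly. Their poses are not given: they have to be found in the camera images.
- holder: Board holder, fixed to the bench wherever it stands: grey base plate 150 x 160 x 12 mm. Origin on the bench directly under the bolt axis, z up; the plate reaches from y -48 to +112 mm. The board lies on two aluminium rails (tops 30 mm above the bench) on its +y side, between low cheeks up to 36 mm high.
- board: Green circuit board 104 x 74 x 3 mm, about 70 g, loose on the rails. Origin at the centre of its underside; at the start 62 mm from the bolt axis along the holder's +y. It cracks under more than 42 N from the jaw. The jaw's pad is clear of it at the start.
- jaw: Steel clamp jaw plate 84 x 56 x 9 mm under the bolt's flange, moves straight down only, pushed up by a light spring (2 to 4 N). Origin on the bolt axis at its underside, 38 mm above the bench at the start. The rubber pad under its +y edge presses the board when the bolt has pushed the jaw down about 3.5 mm.
- jaw_top (a point): Centre of the jaw's top face on the bolt axis, 47 mm above the bench at the start; the bolt's 36 mm flange presses here. Snug comes 1.3 to 3.6 rad from the start. Turning torque is about 0.1 N m until then (read at rest it may be near 0), and at snug climbs springily by 1.5 to 2 N m per rad. Stop at 0.25 to 0.5 N m and let go: it springs back a little and holds 20 N. 0.7 N m may crack the board.
- bolt_head (a point): Point on the vertical bolt axis at the lever's hinge pin, 64 to 71 mm above the bench at the start. z up; its yaw turns with the bolt: +x is the side to which the lever folds (white stripe on the lever's edge and top), y is the hinge pin. Clockwise from above (yaw falling) screws it in, lowering it 1.9 mm per rad. Neck length and thread phase are hidden, so only torque tells when it is snug.
- lever_tip (a point): Middle of the free end of the red lever, 64 mm from the hinge pin (bolt_head). The lever is a straight red bar: 14 mm thick along the hinge pin (grip it across this), 26 mm wide in the fold direction, its wide part from 8 to 64 mm from the pin. z of this frame points along the lever away from the pin, x out of the edge with the white stripe.
- lever (a joint): Fold angle of the lever: 0 standing upright (open, so the bolt can be turned with it), 1.57 folded down flat to its stop towards the bolt_head +x. Stiff hinge (0.22 N m friction, about 4 N at the tip), stays where it is left. When flat it lies 13 mm above and below the pin's height, clear of the jaw.
- flux_jar: Bystander: amber jar, 44 mm across, 45 mm high, origin at the underside.
- screwdriver: Bystander: screwdriver 170 mm long lying on the bench, origin at its underside.
- part_tray: Bystander: clear parts tray 110 x 80 x 25 mm, origin at the underside.
- spare_board: Bystander: small blue circuit board 60 x 45 x 3 mm, origin at the underside.
- tip_tin: Bystander: steel tin 56 mm across, 30 mm high, origin at the underside.
- brush: Bystander: brush 160 mm long lying on the bench.
- heat_sink: Bystander: finned aluminium heat sink 30 x 30 x 18 mm, origin at the underside.
Things that resemble listed ones, but are neither listed nor needed, are in the scene too. Several things have the shape of the board; the one meant has the colours described above.

How it is judged:
On the way, in this order (a step that is already met when the one before it is completed fails the run):
1. the bolt is screwed in until the jaw holds the board with 16 to 42 N, the lever still standing up (within 0.35 rad) (contact force between jaw and board between 16 and 42 N and value of joint lever below 0.35 rad), for 0.3 s.
2. the lever is folded down flat to its stop (value of joint lever above 1.45 rad), for 0.2 s.
At the end, for the whole second after the job is handed in: The lever is folded flat (at least 1.45 of 1.57 rad), the jaw still presses the board with 16 to 42 N, and the board lies still within 6 mm of where it was (value of joint lever above 1.45 rad and contact force between jaw and board between 16 and 42 N and y of board in the frame of holder above 0.056 m and distance of board from where it was at the start of the episode below 0.006 m and linear speed of board below 0.01 m/s); the robot touches nothing.
It fails at once if the jaw presses the board with more than 42 N (board cracked) (contact force between jaw and board above 42 N).
It fails at once if a bystander is moved by more than 20 mm (distance of any of flux_jar, screwdriver, part_tray, spare_board, tip_tin, brush, heat_sink from where it was at the start of the episode above 0.02 m).
It also fails if it takes over 61 s, if anything falls off the work surface, if the arm or the gripper's body presses on something with over 40 N, if the wrist force passes 120 N, or if a joint passes its speed limit or range.

## Robot

A 6-joint arm with a two-finger parallel gripper is mounted at the origin on the work surface. World frame = base frame: x ahead of the robot, y to its left, z up, the work surface at z = 0. Lengths are in m, angles in rad, forces in N, time in s.
With the tool pointing down it reaches from about 0.3 to 0.875 m from the base axis. Payload 6.4 kg.
Tool frame: the origin (TCP) lies on the centre line of the jaws, within the pads' length; the fingertips stand 25 mm ahead of it and the grasp point (between the pads) lies 6 mm ahead of it (ctrl.tip_reach is the distance from the TCP to the fingertips, in m); z points along the fingers, y is the line along which they close (so a half turn about z gives the same grasp; the last joint's range is limited). The gripper opens to 85 mm and grips with 20 to 120 N. Pads are 22 mm wide; open, the fingers measure 114 mm over their backs; the gripper's body (76 mm by 85 mm) begins 54 mm behind the grasp point. The pads swing forward as they close: fully open they stand 13 mm farther back than shut.
Start: joints at [1.109, 0.181, 1.607, -0, 1.354, -0.206], TCP at [0.145, 0.556, 0.256] pointing down, gripper open.
Joint ranges: [-2.99, 2.99], [-0.89, 2.07], [0.3, 2.58], [-1.14, 4.28], [0, 2.63], [-3.12, 3.12]. Speed limits (rad/s): [2.57, 2.57, 3.01, 3.14, 3.14, 3.14].

## Interface

Orientations are given as a unit quaternion [w, x, y, z].
In Python, from bench import ctrl gives the robot as it stands.
- The arm moves only by the tool servo_tool, never from a script. Its argument "motion" is a list that holds one entry, the list of rows, each a list of 5 numbers: the shift along the tool's x, y, z in cm, then the turn about the tool's z in degrees, then the closure, from -1 (fully open) to 1 (shut). In form: [[[dx, dy, dz, twist, claw], ...]]. A call has 1 to 5 rows; each row is the pose to reach, as a shift and turn from the pose commanded when the call began, along the tool's axes at that moment; what a row does not reach only later rows make up. A row lasts 1/10 s, in which the tool goes at most 50 mm and 8.59 degrees, less where a joint would pass 70% of its speed; a pose out of reach is approached as far as the arm can. A call with a gripper value outside its range is refused whole. The fingers move at their own pace and stop on an object; the grip force is fixed at half the most. Time passes only in rows, so rows that repeat a pose let the fingers close. It gives the time, the measured TCP pose, the force, the opening and the grip force at its end, in the units of the state.
- ctrl.get_obs(): the state, without advancing time (a new reading comes with each control period).
- ctrl.camera(name): name is "scene" or "top" or "wrist"; returns a dict with "pixels" (400x640x3 uint8, red, green, blue), "depth" (400x640 float32, m along the optical axis (not along the pixel's ray), 0 where there is no reading), "fx", "fy", "cx", "cy" (pixels), "R" (3x3) and "t" (3): a world point X has camera coordinates R X + t; the wrist camera has in their place "hand_eye" (4x4, takes a point from camera to tool coordinates, whose origin is the TCP and whose axes are the flange's). Camera axes: x right, y down, z forward; pixel columns grow to the right and rows downward; lengths in m; the calibration is good to about 2 mm. A picture is of the moment at which its call begins: read the wrist's pose just before it.
- ctrl.hand_in(): hands the job in; it is judged then, once.
The state is a dict: "time_s": time; "q": joint angles; "dq": joint speeds; "joint_efforts": joint torques, N m; "eef_pos": TCP position; "eef_rot": TCP orientation; "wrist_force": force on the tool from outside, world axes, zero at the start; "torque": the same for the moment, N m; "opening": opening from 0.0 (shut) to 1.0 (fully open); "grasp_force": force on a finger pad.
Only numpy, scipy, OpenCV 4.12 (cv2) and the standard library are available. Lean on these libraries where they do the work, as an engineer would, in place of code of your own. Each camera call takes 0.05 s, during which the arm holds its last target. There are 200 camera calls.

## Working session

There is one attempt and no reset: what is moved stays moved. The work goes in short steps, Python scripts to look and compute and a tool call to move; the robot and the scene stay as the last step left them, time stands still between calls to the robot, and variables do not carry over. Pictures are saved under pics/ and viewed, at most 10 in all, crops included, and the job is handed in when it is done.

Besides the shell and the picture viewer there is one more tool, called after "Request:" by a JSON object that holds its "fn" and its "kwargs". servo_tool: Moves the arm, as the interface text tells. Its arguments: {"type":"object","properties":{"motion":{"type":"array"}},"required":["motion"]}

```bash
mkdir -p pics; cat > h.py <<'E'
import numpy as np, cv2
from bench import ctrl
def grab(name):
    c=ctrl.camera(name); return c
def world(c,mask=None):
    d=c['depth']; v,u=np.mgrid[0:d.shape[0],0:d.shape[1]]
    P=np.stack([(u-c['cx'])/c['fx']*d,(v-c['cy'])/c['fy']*d,d],-1)
    return (P-np.array(c['t']))@np.array(c['R'])   # R^T (P - t)
def red(c):
    h=cv2.cvtColor(c['pixels'],cv2.COLOR_RGB2HSV)
    return ((h[...,0]<8)|(h[...,0]>172))&(h[...,1]>150)&(h[...,2]>70)&(c['depth']>0)
E
python3 - <<'E'
from h import *
o=ctrl.get_obs(); print({k:np.round(v,3) for k,v in o.items()})
ims=[]
for n in('top','scene'):
    c=grab(n); np.savez('/tmp/'+n,**{k:np.array(v) for k,v in c.items()})
    ims.append(c['pixels'])
    W=world(c); m=red(c)
    k,l,s,ce=cv2.connectedComponentsWithStats(m.astype('uint8'))
    for i in range(1,k):
        if s[i,4]>25:
            p=W[l==i]; print(n,s[i],np.round(np.percentile(p,[5,50,95],axis=0),3).tolist())
    cv2.imwrite(f'pics/{n}.png',c['pixels'][...,::-1])
E
```

```text
{'time_s': np.float64(0.0), 'q': array([ 1.109,  0.182,  1.608,  0.   ,  1.354, -0.206]), 'dq': array([ 0.   , -0.001,  0.001, -0.001,  0.001,  0.001]), 'joint_efforts': array([-0.0000e+00, -4.4487e+01, -3.5134e+01, -0.0000e+00,  9.0000e-03,
        0.0000e+00]), 'eef_pos': array([0.145, 0.556, 0.255]), 'eef_rot': array([-0.   ,  0.128,  0.992, -0.001]), 'wrist_force': array([-0.586,  0.077,  1.01 ]), 'torque': array([-0.024,  0.017, -0.002]), 'grasp_force': np.float64(0.0), 'opening': np.float64(1.0)}
top [ 194   45   38   40 1358] [[0.791, 0.348, -0.002], [0.852, 0.406, 0.019], [0.89, 0.446, 0.07]]
top [426 170   7  27 151] [[0.438, -0.292, 0.018], [0.473, -0.283, 0.023], [0.508, -0.277, 0.03]]
scene [199 245  11  30 254] [[0.439, -0.294, 0.016], [0.479, -0.282, 0.023], [0.516, -0.273, 0.027]]
scene [ 485  295   74   64 3013] [[0.793, 0.351, 0.001], [0.838, 0.413, 0.029], [0.89, 0.45, 0.07]]
```

View pics/top.png

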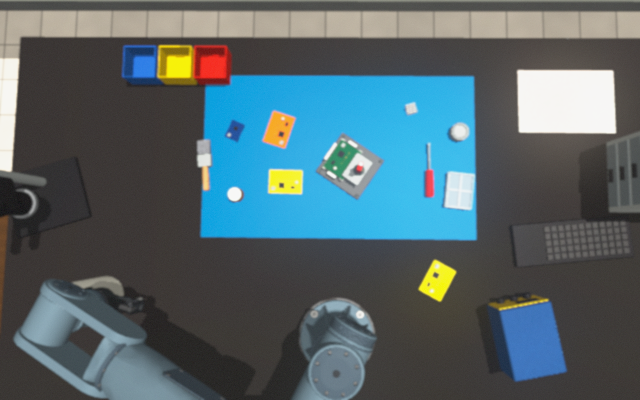

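View pics/scene.png

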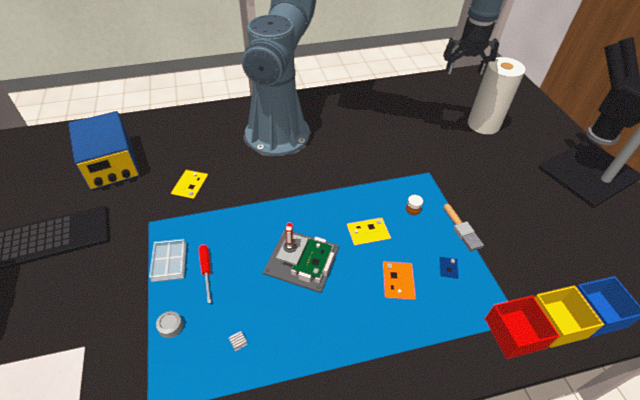

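Top view: the holder is near (350,166), with the green board to the left, the white jaw, and the red lever at (359,169). Scene view: the lever stands at (290,237) and its white stripe is visible. Next I measure the details.

```bash
python3 - <<'E'
from h import *
T={n:dict(np.load('/tmp/'+n+'.npz')) for n in('top','scene')}
crops=[]
for n,(x0,y0,x1,y1) in {'top':(310,125,390,205),'scene':(260,215,345,295)}.items():
    c=T[n];W=world(c);h=cv2.cvtColor(c['pixels'],cv2.COLOR_RGB2HSV)
    box=np.zeros(h.shape[:2],bool);box[y0:y1,x0:x1]=1
    H,S,V=[h[...,i].astype(int) for i in range(3)]
    m=box&((H<10)|(H>170))&(S>100)&(c['depth']>0)
    p=W[m];print(n,'red',m.sum(),np.round(np.percentile(p,[2,50,98],axis=0),4).tolist())
    hi=box&(W[...,2]>.085); print(' hi',hi.sum(),np.round(np.percentile(W[hi],[2,50,98],axis=0),4).tolist())
    for z0 in (.075,.09,.105,.12): 
        s=box&(abs(W[...,2]-z0)<.008); print('   slab',z0,s.sum(),np.round(W[s].mean(0),4) if s.any() else '')
    tp=box&(W[...,2]>W[box][:,2].max()-.006); print(' top face',tp.sum(),np.round(W[tp].mean(0),4),W[box][:,2].max())
    g=box&(H>45)&(H<85)&(S>90)&(abs(W[...,2]-.033)<.006)
    r=cv2.minAreaRect((W[g][:,:2]*1000).astype('float32'));print(' board',g.sum(),np.round(W[g].mean(0),4),r)
    pl=box&(abs(W[...,2]-.012)<.004)&(S<80)
    allp=box&(W[...,2]>.008)&(W[...,2]<.06)
    print(' holder',cv2.minAreaRect((W[allp][:,:2]*1000).astype('float32')))
    jw=box&(abs(W[...,2]-.047)<.004)
    print(' jaw',jw.sum(),cv2.minAreaRect((W[jw][:,:2]*1000).astype('float32')))
    crops.append(cv2.resize(c['pixels'][y0:y1,x0:x1],(390,390),interpolation=cv2.INTER_CUBIC))
cv2.imwrite('pics/c1.png',np.hstack(crops)[...,::-1])
E
```

```text
top red 31 [[0.4971, -0.0675, 0.0692], [0.5033, -0.0614, 0.1306], [0.5164, -0.0552, 0.1376]]
 hi 79 [[0.3151, -0.073, 0.0995], [0.5002, -0.06, 0.1338], [0.5215, -0.0023, 1.4932]]
   slab 0.075 17 [ 0.5098 -0.0648  0.0729]
   slab 0.09 3 [ 0.5048 -0.0665  0.087 ]
   slab 0.105 3 [ 0.498  -0.061   0.1003]
   slab 0.12 13 [ 0.5058 -0.0621  0.1239]
 top face 29 [ 0.3151 -0.0023  1.4932] 1.4932460809828534
 board 483 [ 0.5459 -0.0085  0.0331] ((545.83251953125, -11.07870101928711), (67.73097229003906, 101.35601806640625), 56.230621337890625)
 holder ((532.4597778320312, -37.50385284423828), (247.04420471191406, 251.9178924560547), 89.95291900634766)
 jaw 324 ((534.161865234375, -29.661521911621094), (129.17367553710938, 84.0157241821289), 55.362037658691406)
scene red 76 [[0.4345, -0.071, 0.0086], [0.5177, -0.0606, 0.1176], [0.5251, -0.0551, 0.1346]]
 hi 145 [[0.5011, -0.17, 0.0873], [0.5215, -0.0642, 0.1284], [1.1326, -0.0533, 0.9375]]
   slab 0.075 32 [ 0.5158 -0.0622  0.0739]
   slab 0.09 24 [ 0.5201 -0.0626  0.0901]
   slab 0.105 27 [ 0.522  -0.0633  0.1055]
   slab 0.12 26 [ 0.5213 -0.0633  0.1203]
 top face 25 [ 1.1326 -0.17    0.9375] 0.9375105544841926
 board 729 [ 0.5472 -0.0092  0.033 ] ((544.4930419921875, -9.34536361694336), (70.66275787353516, 104.59098815917969), 55.157737731933594)
 holder ((523.1939697265625, -30.600692749023438), (160.3089599609375, 166.13441467285156), 55.68793487548828)
 jaw 442 ((522.9669189453125, -46.68909454345703), (83.26470184326172, 89.36820983886719), 48.37136459350586)
```

View pics/c1.png

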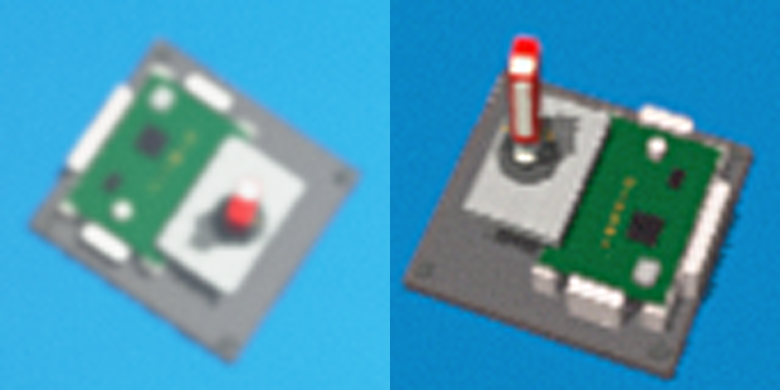

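The stripe faces world +x (fold yaw about -5°). The bolt axis is at about (0.510, -0.0615), 62 mm from the board centre as it should be. I'm moving over the lever.

Request:
{"fn": "servo_tool", "kwargs": {"motion": [[[-3.4,-3.4,0,-2,-1],[-6.8,-6.8,0,-4,-1],[-10.2,-10.1,0,-6,-1],[-13.6,-13.5,0,-8,-1],[-17,-16.8,0,-9.5,-1]]]}}

```text
time_s: 0.6
eef_pos: [0.2677, 0.349, 0.256]
eef_rot: [-0.0, 0.044, 0.999, -0.0]
wrist_force: [1.8, -0.2, 1.0]
opening: 1.004
grasp_force: 0.0
```

Request:
{"fn": "servo_tool", "kwargs": {"motion": [[[-2.8,-3.9,0,0,-1],[-5.6,-7.8,0,0,-1],[-8.4,-11.7,0,0,-1],[-11.2,-15.6,0,0,-1],[-14,-19.4,0,0,-1]]]}}

```text
time_s: 1.1
eef_pos: [0.3898, 0.1431, 0.2563]
eef_rot: [0.0, 0.045, 0.999, 0.0]
wrist_force: [0.1, 0.9, 0.5]
opening: 0.998
grasp_force: 0.0
```

Request:
{"fn": "servo_tool", "kwargs": {"motion": [[[-2.8,-3.9,0,0,-1],[-5.6,-7.8,0,0,-1],[-8.4,-11.7,0,0,-1],[-11.2,-15.6,0,0,-1],[-13.9,-19.4,0,0,-1]]]}}

```text
time_s: 1.6
eef_pos: [0.5109, -0.0628, 0.2559]
eef_rot: [-0.0, 0.045, 0.999, 0.0]
wrist_force: [0.4, 0.6, 0.0]
opening: 0.999
grasp_force: 0.0
```

```bash
cat >> h.py <<'E'
from scipy.spatial.transform import Rotation as Ro
def wristworld():
    o=ctrl.get_obs(); c=ctrl.camera('wrist')
    d=c['depth']; v,u=np.mgrid[0:d.shape[0],0:d.shape[1]]
    P=np.stack([(u-c['cx'])/c['fx']*d,(v-c['cy'])/c['fy']*d,d],-1)
    A=np.array(c['hand_eye']); P=P@A[:3,:3].T+A[:3,3]
    R=Ro.from_quat(np.roll(o['eef_rot'],-1)).as_matrix()
    return o,c,P@R.T+np.array(o['eef_pos'])
E
python3 - <<'E'
from h import *
o,c,W=wristworld(); print(np.round(o['eef_pos'],4),np.round(o['q'],3),o['eef_rot'],np.round(c['hand_eye'],3).tolist())
np.savez('/tmp/w1',W=W,**{k:np.array(v) for k,v in c.items()})
H,S,V=[cv2.cvtColor(c['pixels'],cv2.COLOR_RGB2HSV)[...,i].astype(int) for i in range(3)]
near=(np.hypot(W[...,0]-.51,W[...,1]+.0615)<.06)&(c['depth']>0)
for z0 in np.arange(.07,.15,.01):
    m=near&(abs(W[...,2]-z0)<.005)
    if m.sum()>8:
        print(round(z0,3),m.sum(),np.round(W[m].mean(0),4),cv2.minAreaRect((W[m][:,:2]*1000).astype('float32')))
cv2.imwrite('pics/w1.png',c['pixels'][...,::-1])
E
```

```text
[ 0.5109 -0.0628  0.2559] [-0.353  0.046  1.757  0.     1.34  -1.833] [-2.19445965e-04  4.52936475e-02  9.98973685e-01  1.18181236e-04] [[-0.0, -0.948, -0.319, 0.082], [1.0, -0.0, 0.0, 0.0], [-0.0, -0.319, 0.948, -0.118], [0.0, 0.0, 0.0, 1.0]]
0.07 82 [ 0.5064 -0.0655  0.0729] ((506.8308410644531, -62.48050308227539), (25.59075927734375, 15.73995304107666), 83.8703384399414)
0.08 69 [ 0.5037 -0.0651  0.0783] ((504.3438720703125, -63.35917282104492), (17.100311279296875, 26.232526779174805), 7.16412878036499)
0.09 45 [ 0.499  -0.0608  0.0906] ((502.7882080078125, -64.89771270751953), (10.658992767333984, 22.73879623413086), 33.34150314331055)
0.1 50 [ 0.4997 -0.0616  0.1002] ((504.1039733886719, -65.99565124511719), (10.508947372436523, 25.27336883544922), 39.196006774902344)
0.11 59 [ 0.4994 -0.0615  0.1103] ((503.5706481933594, -65.71028900146484), (10.055806159973145, 24.266468048095703), 38.53390121459961)
0.12 63 [ 0.4992 -0.0614  0.1205] ((504.33026123046875, -66.06489562988281), (10.652788162231445, 25.633132934570312), 39.56935501098633)
0.13 544 [ 0.5078 -0.0625  0.1327] ((509.7715148925781, -62.82217025756836), (13.994161605834961, 27.048118591308594), 70.60848236083984)
0.14 10 [ 0.5121 -0.0659  0.1354] ((510.5540771484375, -62.887184143066406), (4.7061686515808105, 20.029376983642578), 40.34822463989258)
```

View pics/w1.png

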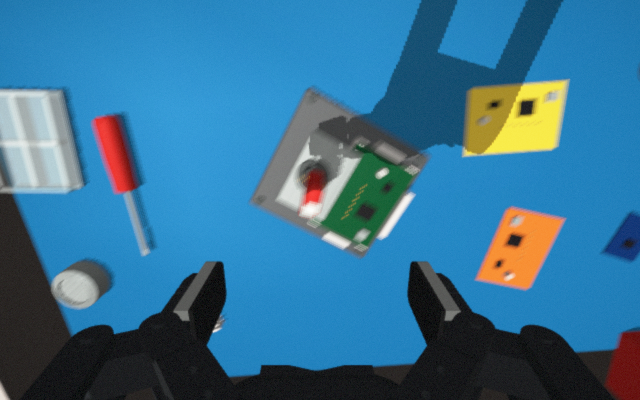

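The top face of the lever is centred at (0.510,-0.063), z 0.133, 27x14 mm, and the fold yaw is about -19°. I'm descending with a 14° twist and gripping.

Request:
{"fn": "servo_tool", "kwargs": {"motion": [[[0.05,0,3,7,-1],[0.1,0,6.5,14.2,-1],[0.1,0,10,14.2,-1],[0.1,0,13,14.2,-1],[0.1,0,13.5,14.2,-1]]]}}

```text
time_s: 2.15
eef_pos: [0.5064, -0.0596, 0.1173]
eef_rot: [-0.004, 0.168, 0.986, 0.001]
wrist_force: [-0.0, -0.2, 0.1]
opening: 1.002
grasp_force: 0.0
```

Request:
{"fn": "servo_tool", "kwargs": {"motion": [[[0,0,0,0,1],[0,0,0,0,1],[0,0,0,0,1],[0,0,0,0,1],[0,0,0,0,1]]]}}

```text
time_s: 2.65
eef_pos: [0.51, -0.0613, 0.1225]
eef_rot: [0.001, 0.168, 0.986, -0.001]
wrist_force: [-4.8, -12.2, 7.0]
opening: 0.153
grasp_force: 62.9
```

```bash
cat > s.py <<'E'
from h import *
o=ctrl.get_obs();x,y=o['eef_rot'][1:3]
print(o['time_s'],np.round(o['eef_pos'],4),'F',np.round(o['wrist_force'],2),'T',np.round(o['torque'],3),'q6',round(o['q'][5],4),'yaw(y)deg',round(np.degrees(o['q'][0]-o['q'][5]),2),'op',round(o['opening'],3),o['grasp_force'])
E
python3 s.py
```

```text
2.65 [ 0.51   -0.0613  0.1225] F [ -4.75 -12.21   7.02] T [-2.787  1.087 -0.039] q6 -1.5831 yaw(y)deg 70.63 op 0.153 62.932525277137756
```

Request:
{"fn": "servo_tool", "kwargs": {"motion": [[[0,0,0,0,1],[0,0,0,0,1]]]}}

```text
time_s: 2.85
eef_pos: [0.5099, -0.062, 0.1225]
eef_rot: [0.001, 0.168, 0.986, -0.001]
wrist_force: [-2.7, -5.1, 4.6]
opening: 0.154
grasp_force: 60.7
```

```bash
python3 s.py
```

```text
2.85 [ 0.5099 -0.062   0.1225] F [-2.69 -5.13  4.63] T [-0.894  0.528 -0.012] q6 -1.5831 yaw(y)deg 70.59 op 0.154 60.737720131874084
```

Request:
{"fn": "servo_tool", "kwargs": {"motion": [[[0,0,0.02,6,1],[0,0,0.04,12,1],[0,0,0.06,18,1],[0,0,0.08,24,1],[0,0,0.1,30,1]]]}}

```text
time_s: 3.35
eef_pos: [0.5101, -0.062, 0.1216]
eef_rot: [0.001, 0.419, 0.908, -0.001]
wrist_force: [-1.9, -4.1, 4.7]
opening: 0.158
grasp_force: 60.8
```

```bash
python3 s.py
```

```text
3.35 [ 0.5101 -0.062   0.1216] F [-1.88 -4.1   4.74] T [-0.856  0.411  0.051] q6 -1.0554 yaw(y)deg 40.35 op 0.158 60.7766318321228
```

Request:
{"fn": "servo_tool", "kwargs": {"motion": [[[0,0,0.02,6,1],[0,0,0.04,12,1],[0,0,0.06,18,1],[0,0,0.08,24,1],[0,0,0.1,30,1]]]}}

```text
time_s: 3.85
eef_pos: [0.5102, -0.0622, 0.1207]
eef_rot: [0.002, 0.64, 0.768, -0.001]
wrist_force: [-1.8, -4.8, 3.9]
opening: 0.152
grasp_force: 60.8
```

```bash
python3 s.py
```

```text
3.85 [ 0.5102 -0.0622  0.1207] F [-1.77 -4.82  3.94] T [-1.049  0.319  0.065] q6 -0.5318 yaw(y)deg 10.35 op 0.152 60.786593556404114
```

Request:
{"fn": "servo_tool", "kwargs": {"motion": [[[0,0,0.01,3,1],[0,0,0.02,6,1],[0,0,0.03,9,1],[0,0,0.04,12,1]]]}}

```text
time_s: 4.25
eef_pos: [0.5103, -0.0623, 0.1203]
eef_rot: [0.002, 0.716, 0.698, -0.0]
wrist_force: [-2.6, -5.6, 4.4]
opening: 0.155
grasp_force: 60.8
```

```bash
python3 s.py
```

```text
4.25 [ 0.5103 -0.0623  0.1203] F [-2.59 -5.63  4.36] T [-1.055  0.348  0.076] q6 -0.3244 yaw(y)deg -1.53 op 0.155 60.797202587127686
```

Request:
{"fn": "servo_tool", "kwargs": {"motion": [[[0,0,0.013,4,1],[0,0,0.026,8,1],[0,0,0.026,8,1]]]}}

```text
time_s: 4.55
eef_pos: [0.5103, -0.0623, 0.12]
eef_rot: [0.002, 0.763, 0.646, -0.0]
wrist_force: [-2.0, -4.9, 4.1]
opening: 0.158
grasp_force: 60.8
```

```bash
python3 s.py
```

```text
4.55 [ 0.5103 -0.0623  0.12  ] F [-2.05 -4.91  4.12] T [-1.247  0.263 -0.041] q6 -0.185 yaw(y)deg -9.53 op 0.158 60.786670446395874
```

Request:
{"fn": "servo_tool", "kwargs": {"motion": [[[0,0,0.013,4,1],[0,0,0.026,8,1]]]}}

```text
time_s: 4.75
eef_pos: [0.5103, -0.0624, 0.1197]
eef_rot: [0.002, 0.806, 0.591, -0.0]
wrist_force: [-1.7, -4.8, 3.5]
opening: 0.155
grasp_force: 60.8
```

```bash
python3 s.py
```

```text
4.75 [ 0.5103 -0.0624  0.1197] F [-1.69 -4.83  3.49] T [-1.237  0.321  0.075] q6 -0.0446 yaw(y)deg -17.57 op 0.155 60.82990050315857
```

Request:
{"fn": "servo_tool", "kwargs": {"motion": [[[0,0,0.013,4,1],[0,0,0.026,8,1]]]}}

```text
time_s: 4.95
eef_pos: [0.5103, -0.0625, 0.1195]
eef_rot: [0.002, 0.846, 0.534, -0.0]
wrist_force: [-1.9, -6.1, 4.6]
opening: 0.157
grasp_force: 60.9
```

```bash
python3 s.py
```

```text
4.95 [ 0.5103 -0.0625  0.1195] F [-1.91 -6.14  4.63] T [-1.345  0.373  0.051] q6 0.0951 yaw(y)deg -25.58 op 0.157 60.8815598487854
```

Request:
{"fn": "servo_tool", "kwargs": {"motion": [[[0,0,0.013,4,1],[0,0,0.026,8,1]]]}}

```text
time_s: 5.15
eef_pos: [0.5103, -0.0625, 0.1192]
eef_rot: [0.002, 0.881, 0.473, -0.0]
wrist_force: [-2.5, -6.1, 4.3]
opening: 0.158
grasp_force: 60.9
```

```bash
python3 s.py
```

```text
5.15 [ 0.5103 -0.0625  0.1192] F [-2.51 -6.14  4.25] T [-1.336  0.377  0.075] q6 0.2348 yaw(y)deg -33.59 op 0.158 60.92323958873749
```

Request:
{"fn": "servo_tool", "kwargs": {"motion": [[[0,0,0.013,4,1],[0,0,0.026,8,1]]]}}

```text
time_s: 5.35
eef_pos: [0.5102, -0.0626, 0.119]
eef_rot: [0.002, 0.912, 0.411, 0.0]
wrist_force: [-2.0, -6.4, 4.5]
opening: 0.152
grasp_force: 61.0
```

```bash
python3 s.py
```

```text
5.35 [ 0.5102 -0.0626  0.119 ] F [-1.97 -6.4   4.5 ] T [-1.413  0.415  0.082] q6 0.3744 yaw(y)deg -41.59 op 0.152 60.962973833084106
```

Request:
{"fn": "servo_tool", "kwargs": {"motion": [[[0,0,0.013,4,1],[0,0,0.026,8,1]]]}}

```text
time_s: 5.55
eef_pos: [0.5102, -0.0626, 0.1187]
eef_rot: [0.002, 0.938, 0.346, 0.0]
wrist_force: [-2.7, -5.9, 5.1]
opening: 0.159
grasp_force: 61.0
```

```bash
python3 s.py
```

```text
5.55 [ 0.5102 -0.0626  0.1187] F [-2.67 -5.91  5.07] T [-1.417  0.403  0.06 ] q6 0.514 yaw(y)deg -49.59 op 0.159 60.99922478199005
```

Request:
{"fn": "servo_tool", "kwargs": {"motion": [[[0,0,0.013,4,1],[0,0,0.026,8,1]]]}}

```text
time_s: 5.75
eef_pos: [0.5102, -0.0627, 0.1185]
eef_rot: [0.002, 0.96, 0.28, 0.0]
wrist_force: [-1.6, -6.7, 4.4]
opening: 0.161
grasp_force: 61.1
```

```bash
python3 s.py
```

```text
5.75 [ 0.5102 -0.0627  0.1185] F [-1.6  -6.67  4.42] T [-1.511  0.519  0.099] q6 0.6536 yaw(y)deg -57.59 op 0.161 61.12742364406586
```

Request:
{"fn": "servo_tool", "kwargs": {"motion": [[[0,0,0.012,4,1],[0,0,0.023,7,1]]]}}

```text
time_s: 5.95
eef_pos: [0.5102, -0.0627, 0.1184]
eef_rot: [0.002, 0.975, 0.221, 0.0]
wrist_force: [-2.7, -6.6, 7.1]
opening: 0.158
grasp_force: 61.3
```

```bash
python3 s.py
```

```text
5.95 [ 0.5102 -0.0627  0.1184] F [-2.65 -6.65  7.13] T [-1.528  0.641  0.086] q6 0.7755 yaw(y)deg -64.58 op 0.158 61.25171363353729
```

Request:
{"fn": "servo_tool", "kwargs": {"motion": [[[0,0,0.01,3,1],[0,0,0.02,6,1]]]}}

```text
time_s: 6.15
eef_pos: [0.5102, -0.0627, 0.1182]
eef_rot: [0.002, 0.985, 0.17, 0.0]
wrist_force: [-3.7, -7.6, 7.2]
opening: 0.152
grasp_force: 61.4
```

```bash
python3 s.py
```

```text
6.15 [ 0.5102 -0.0627  0.1182] F [-3.66 -7.57  7.19] T [-1.546  0.709  0.102] q6 0.8798 yaw(y)deg -70.55 op 0.152 61.369335651397705
```

Request:
{"fn": "servo_tool", "kwargs": {"motion": [[[0,0,0.01,3,1],[0,0,0.02,6,1]]]}}

```text
time_s: 6.35
eef_pos: [0.5102, -0.0628, 0.1182]
eef_rot: [0.002, 0.993, 0.118, 0.001]
wrist_force: [-4.7, -6.3, 8.1]
opening: 0.151
grasp_force: 61.5
```

```bash
python3 s.py
```

```text
6.35 [ 0.5102 -0.0628  0.1182] F [-4.66 -6.32  8.08] T [-1.513  0.76   0.082] q6 0.9845 yaw(y)deg -76.55 op 0.151 61.49980902671814
```

Request:
{"fn": "servo_tool", "kwargs": {"motion": [[[0,0,0.01,3,1],[0,0,0.02,6,1]]]}}

```text
time_s: 6.55
eef_pos: [0.5102, -0.0628, 0.118]
eef_rot: [0.002, 0.998, 0.066, 0.001]
wrist_force: [-4.0, -7.4, 8.9]
opening: 0.16
grasp_force: 61.6
```

```bash
python3 s.py
```

```text
6.55 [ 0.5102 -0.0628  0.118 ] F [-3.99 -7.38  8.87] T [-1.536  0.92   0.176] q6 1.0892 yaw(y)deg -82.55 op 0.16 61.63678228855133
```

Request:
{"fn": "servo_tool", "kwargs": {"motion": [[[0,0,0.005,2,1],[0,0,0.01,3,1],[0,0,0.01,3,1]]]}}

```text
time_s: 6.85
eef_pos: [0.5101, -0.0628, 0.118]
eef_rot: [0.002, 0.999, 0.041, 0.001]
wrist_force: [-5.1, -6.7, 8.6]
opening: 0.153
grasp_force: 61.7
```

```bash
python3 s.py
```

```text
6.85 [ 0.5101 -0.0628  0.118 ] F [-5.11 -6.71  8.62] T [-1.529  0.913  0.027] q6 1.1399 yaw(y)deg -85.46 op 0.153 61.66921555995941
```

Request:
{"fn": "servo_tool", "kwargs": {"motion": [[[0,0,0.01,3,1],[0,0,0.018,6,1]]]}}

```text
time_s: 7.05
eef_pos: [0.5101, -0.0628, 0.1179]
eef_rot: [0.002, 1.0, -0.012, 0.001]
wrist_force: [-5.0, -7.3, 9.0]
opening: 0.154
grasp_force: 61.8
```

```bash
python3 s.py
```

```text
7.05 [ 0.5101 -0.0628  0.1179] F [-4.99 -7.29  8.98] T [-1.454  0.971  0.151] q6 1.2462 yaw(y)deg -91.55 op 0.154 61.81336283683777
```

Request:
{"fn": "servo_tool", "kwargs": {"motion": [[[0,0,0.007,3,1],[0,0,0.013,5,1],[0,0,0.013,5,1]]]}}

```text
time_s: 7.35
eef_pos: [0.5101, -0.0628, 0.1178]
eef_rot: [0.002, 0.998, -0.056, 0.001]
wrist_force: [-5.5, -6.3, 10.1]
opening: 0.154
grasp_force: 61.9
```

```bash
python3 s.py; python3 s.py
```

```text
7.35 [ 0.5101 -0.0628  0.1178] F [-5.5  -6.31 10.13] T [-1.487  1.06   0.045] q6 1.3324 yaw(y)deg -96.49 op 0.154 61.87438488006592
7.35 [ 0.5101 -0.0628  0.1178] F [-5.5  -6.31 10.13] T [-1.487  1.06   0.045] q6 1.3324 yaw(y)deg -96.49 op 0.154 61.87438488006592
```

Request:
{"fn": "servo_tool", "kwargs": {"motion": [[[0,0,0.007,3,1],[0,0,0.013,6,1]]]}}

```text
time_s: 7.55
eef_pos: [0.51, -0.0628, 0.1177]
eef_rot: [0.002, 0.994, -0.108, 0.001]
wrist_force: [-5.1, -6.2, 10.6]
opening: 0.158
grasp_force: 62.0
```

```bash
python3 s.py
```

```text
7.55 [ 0.51   -0.0628  0.1177] F [-5.12 -6.21 10.63] T [-1.499  1.141  0.116] q6 1.4381 yaw(y)deg -102.55 op 0.158 61.95427894592285
```

Request:
{"fn": "servo_tool", "kwargs": {"motion": [[[0,0,0.007,3,1],[0,0,0.013,6,1]]]}}

```text
time_s: 7.75
eef_pos: [0.51, -0.0628, 0.1176]
eef_rot: [0.002, 0.987, -0.16, 0.001]
wrist_force: [-6.3, -6.4, 11.3]
opening: 0.157
grasp_force: 62.1
```

```bash
python3 s.py
```

```text
7.75 [ 0.51   -0.0628  0.1176] F [-6.25 -6.36 11.32] T [-1.407  1.258  0.217] q6 1.5427 yaw(y)deg -108.54 op 0.157 62.14887499809265
```

Request:
{"fn": "servo_tool", "kwargs": {"motion": [[[0,0,0.005,2,1],[0,0,0.007,3,1],[0,0,0.007,3,1]]]}}

```text
time_s: 8.05
eef_pos: [0.5099, -0.0627, 0.1176]
eef_rot: [0.002, 0.983, -0.185, 0.001]
wrist_force: [-5.2, -7.4, 11.9]
opening: 0.155
grasp_force: 62.2
```

```bash
python3 s.py
```

```text
8.05 [ 0.5099 -0.0627  0.1176] F [-5.18 -7.37 11.93] T [-1.42   1.361  0.316] q6 1.5934 yaw(y)deg -111.43 op 0.155 62.18875050544739
```

Request:
{"fn": "servo_tool", "kwargs": {"motion": [[[0,0,0.002,1,1],[0,0,0.004,2,1],[0,0,0.004,2,1]]]}}

```text
time_s: 8.35
eef_pos: [0.5099, -0.0627, 0.1176]
eef_rot: [0.002, 0.979, -0.202, 0.001]
wrist_force: [-6.4, -7.1, 11.6]
opening: 0.158
grasp_force: 62.2
```

```bash
python3 s.py
```

```text
8.35 [ 0.5099 -0.0627  0.1176] F [-6.45 -7.07 11.57] T [-1.42   1.333  0.299] q6 1.6282 yaw(y)deg -113.43 op 0.158 62.245309352874756
```

Request:
{"fn": "servo_tool", "kwargs": {"motion": [[[0,0,0.002,1,1],[0,0,0.004,2,1],[0,0,0.004,2,1]]]}}

```text
time_s: 8.65
eef_pos: [0.5099, -0.0627, 0.1175]
eef_rot: [0.002, 0.976, -0.219, 0.001]
wrist_force: [-5.7, -6.5, 11.8]
opening: 0.157
grasp_force: 62.3
```

```bash
python3 s.py
```

```text
8.65 [ 0.5099 -0.0627  0.1175] F [-5.75 -6.52 11.8 ] T [-1.376  1.374  0.381] q6 1.6629 yaw(y)deg -115.42 op 0.157 62.30763852596283
```

Snug at 0.38 N m. The lever now folds towards tool -x (world yaw about 155°). I'm letting go, backing out along tool +x and closing.

Request:
{"fn": "servo_tool", "kwargs": {"motion": [[[0,0,0,0,-1],[0,0,0,0,-1],[0,0,0,0,-1],[0,0,0,0,-1],[0,0,0,0,-1]]]}}

```text
time_s: 9.15
eef_pos: [0.5093, -0.0605, 0.1152]
eef_rot: [-0.0, 0.976, -0.219, -0.0]
wrist_force: [-0.9, 0.2, -0.3]
opening: 0.979
grasp_force: 0.0
```

```bash
python3 s.py
```

```text
9.15 [ 0.5093 -0.0605  0.1152] F [-0.88  0.21 -0.3 ] T [-0.034  0.064 -0.048] q6 1.6632 yaw(y)deg -115.34 op 0.979 0.0
```

Request:
{"fn": "servo_tool", "kwargs": {"motion": [[[1.5,0,0,0,-1],[3,0,-1,0,-1],[4.5,0,-2,0,-1],[4.5,0,-2,0,1],[4.5,0,-2,0,1]]]}}

```text
time_s: 9.65
eef_pos: [0.5497, -0.0797, 0.135]
eef_rot: [-0.0, 0.976, -0.219, -0.0]
wrist_force: [0.0, -0.3, 0.7]
opening: 0.688
grasp_force: 0.0
```

Request:
{"fn": "servo_tool", "kwargs": {"motion": [[[0,0,0,0,1],[0,0,0,0,1],[0,0,0,0,1],[0,0,0,0,1],[0,0,0,0,1]]]}}

```text
time_s: 10.15
eef_pos: [0.55, -0.0798, 0.1354]
eef_rot: [-0.0, 0.976, -0.219, -0.0]
wrist_force: [0.6, 0.1, 0.1]
opening: 0.001
grasp_force: 0.0
```

```bash
python3 s.py; python3 - <<'E'
from h import *
o,c,W=wristworld()
near=(np.hypot(W[...,0]-.51,W[...,1]+.0627)<.04)&(c['depth']>0)
H=cv2.cvtColor(c['pixels'],cv2.COLOR_RGB2HSV).astype(int)
r=near&((H[...,0]<10)|(H[...,0]>170))&(H[...,1]>100)
if r.any(): print('red',r.sum(),np.percentile(W[r],[2,50,98],axis=0).round(4).tolist())
m=r&(W[...,2]>.115); 
if m.any(): print(np.round(W[m].mean(0),4),cv2.minAreaRect((W[m][:,:2]*1000).astype('float32')))
cv2.imwrite('pics/w2.png',c['pixels'][...,::-1])
E
```

```text
10.15 [ 0.55   -0.0798  0.1354] F [0.56 0.1  0.07] T [ 0.004 -0.031  0.002] q6 1.6556 yaw(y)deg -115.35 op 0.001 0.0
red 345 [[0.5074, -0.0784, 0.126], [0.5166, -0.0639, 0.1282], [0.5454, -0.0564, 0.1612]]
[ 0.5193 -0.0649  0.1329] ((524.79931640625, -67.73003387451172), (5.988522529602051, 47.60945129394531), 63.74946594238281)
```

View pics/w2.png

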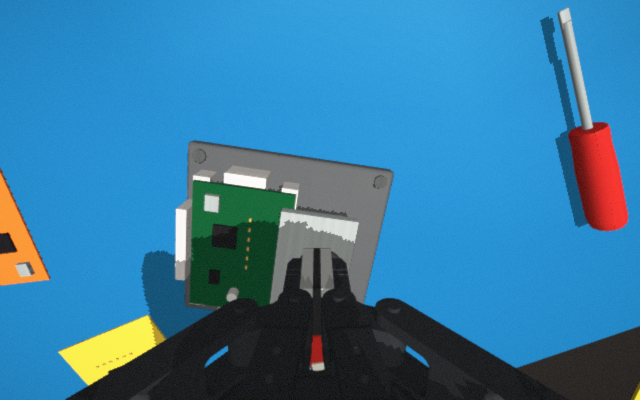

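The gripper is closed behind the lever. The lever's top is at z 0.128, it is centred on the fingers, and the stripe is on the far side. I'm pushing it over along its arc.

Request:
{"fn": "servo_tool", "kwargs": {"motion": [[[-1.2,0.17,-0.35,0,1],[-2.2,0.17,-0.4,0,1],[-3,0.17,-0.4,0,1],[-3.8,0.17,-0.4,0,1],[-4.6,0.17,-0.35,0,1]]]}}

```text
time_s: 10.7
eef_pos: [0.5086, -0.0629, 0.1404]
eef_rot: [0.001, 0.976, -0.219, 0.002]
wrist_force: [2.6, -4.9, 0.7]
opening: 0.001
grasp_force: 2.5
```

```bash
python3 s.py
```

```text
10.7 [ 0.5086 -0.0629  0.1404] F [ 2.59 -4.9   0.65] T [-1.022 -0.523  0.064] q6 1.66 yaw(y)deg -115.39 op 0.001 2.5450412509962916
```

Request:
{"fn": "servo_tool", "kwargs": {"motion": [[[-0.8,0,0.3,0,1],[-1.6,0,0.75,0,1],[-2.3,0,1.3,0,1],[-2.9,0,2.05,0,1],[-3.3,0,2.7,0,1]]]}}

```text
time_s: 11.2
eef_pos: [0.4774, -0.0478, 0.1123]
eef_rot: [0.001, 0.976, -0.219, 0.0]
wrist_force: [0.1, -3.4, 4.5]
opening: -0.0
grasp_force: 2.6
```

```bash
python3 s.py
```

```text
11.2 [ 0.4774 -0.0478  0.1123] F [ 0.11 -3.4   4.47] T [-0.667  0.2    0.069] q6 1.6663 yaw(y)deg -115.37 op -0.0 2.6166056765941903
```

Request:
{"fn": "servo_tool", "kwargs": {"motion": [[[-0.2,0,0.4,0,1],[-0.3,0,0.75,0,1],[-0.3,0,0.95,0,1],[-0.3,0,0.95,0,1]]]}}

```text
time_s: 11.6
eef_pos: [0.4742, -0.0461, 0.102]
eef_rot: [0.0, 0.976, -0.219, -0.001]
wrist_force: [-1.2, -1.5, 4.2]
opening: 0.001
grasp_force: 2.1
```

```bash
python3 s.py
```

```text
11.6 [ 0.4742 -0.0461  0.102 ] F [-1.19 -1.51  4.21] T [-0.344  0.348 -0.043] q6 1.667 yaw(y)deg -115.36 op 0.001 2.113831916358322
```

Request:
{"fn": "servo_tool", "kwargs": {"motion": [[[0,0,0.1,0,1],[0,0,0.15,0,1],[0,0,0.15,0,1]]]}}

```text
time_s: 11.9
eef_pos: [0.474, -0.0459, 0.1008]
eef_rot: [-0.0, 0.976, -0.219, -0.001]
wrist_force: [-4.8, -1.5, 8.3]
opening: 0.002
grasp_force: 4.2
```

```bash
python3 s.py
```

```text
11.9 [ 0.474  -0.0459  0.1008] F [-4.82 -1.48  8.28] T [-0.261  0.842 -0.022] q6 1.667 yaw(y)deg -115.35 op 0.002 4.180513819155749
```

Request:
{"fn": "servo_tool", "kwargs": {"motion": [[[0,0,0.07,0,1],[0,0,0.1,0,1],[0,0,0.1,0,1]]]}}

```text
time_s: 12.2
eef_pos: [0.4739, -0.0458, 0.1002]
eef_rot: [-0.0, 0.976, -0.219, -0.002]
wrist_force: [-7.8, -0.9, 14.0]
opening: -0.003
grasp_force: 6.9
```

```bash
python3 s.py
```

```text
12.2 [ 0.4739 -0.0458  0.1002] F [-7.78 -0.93 14.02] T [-0.169  1.327 -0.027] q6 1.667 yaw(y)deg -115.35 op -0.003 6.897136332700029
```

The force is climbing against the stop. I'm lifting off to check.

Request:
{"fn": "servo_tool", "kwargs": {"motion": [[[0,0,0,0,1],[0,0,-2,0,1],[1,0,-6,0,1],[3,0,-10,0,1],[5,0,-13,0,1]]]}}

```text
time_s: 12.7
eef_pos: [0.5208, -0.0672, 0.2319]
eef_rot: [-0.0, 0.976, -0.219, 0.0]
wrist_force: [0.6, -0.0, 0.4]
opening: 0.001
grasp_force: 0.0
```

Request:
{"fn": "servo_tool", "kwargs": {"motion": [[[0,0,0,0,1],[0,0,0,0,1],[0,0,0,0,1]]]}}

```text
time_s: 13.0
eef_pos: [0.5189, -0.0668, 0.228]
eef_rot: [-0.0, 0.976, -0.219, -0.002]
wrist_force: [0.4, -0.2, -0.3]
opening: 0.002
grasp_force: 0.0
```

```bash
python3 s.py; python3 - <<'E'
from h import *
o=ctrl.get_obs(); c=grab('scene'); W=world(c)
u=np.array([-.903,.429]); n=np.array([.429,.903]); B=np.array([.510,-.0627])
H=cv2.cvtColor(c['pixels'],cv2.COLOR_RGB2HSV).astype(int)
D=W[...,:2]-B; a=D@u; b=D@n
for a0 in range(10,64,9):
    m=(abs(a-a0/1000)<.005)&(abs(b)<.005)&(W[...,2]>.055)&(W[...,2]<.1); print(a0,m.sum(),W[m][:,2].max().round(4) if m.any() else '',np.median(W[m][:,2]).round(4) if m.any() else '')
h=cv2.cvtColor(c['pixels'],cv2.COLOR_RGB2HSV)[215:295,260:345]
g=np.zeros(H.shape[:2],bool);g[215:295,260:345]=(h[...,0]>45)&(h[...,0]<85)&(h[...,1]>90); g&=abs(W[...,2]-.033)<.006
print('board',g.sum(),W[g].mean(0).round(4),cv2.minAreaRect((W[g][:,:2]*1000).astype('float32')))
cv2.imwrite('pics/s2.png',cv2.resize(c['pixels'][205:305,235:365],(780,600),interpolation=cv2.INTER_CUBIC)[...,::-1])
E
```

```text
13.0 [ 0.5189 -0.0668  0.228 ] F [ 0.4  -0.22 -0.34] T [0.025 0.033 0.004] q6 1.6576 yaw(y)deg -115.34 op 0.002 0.0
10 15 0.0785 0.0744
19 12 0.0792 0.0762
28 9 0.0789 0.0768
37 11 0.0785 0.0748
46 8 0.0774 0.0695
55 4 0.0738 0.0714
board 720 [ 0.5472 -0.0093  0.0329] ((544.3753662109375, -10.180000305175781), (71.54857635498047, 106.64675903320312), 56.16847229003906)
```

View pics/s2.png

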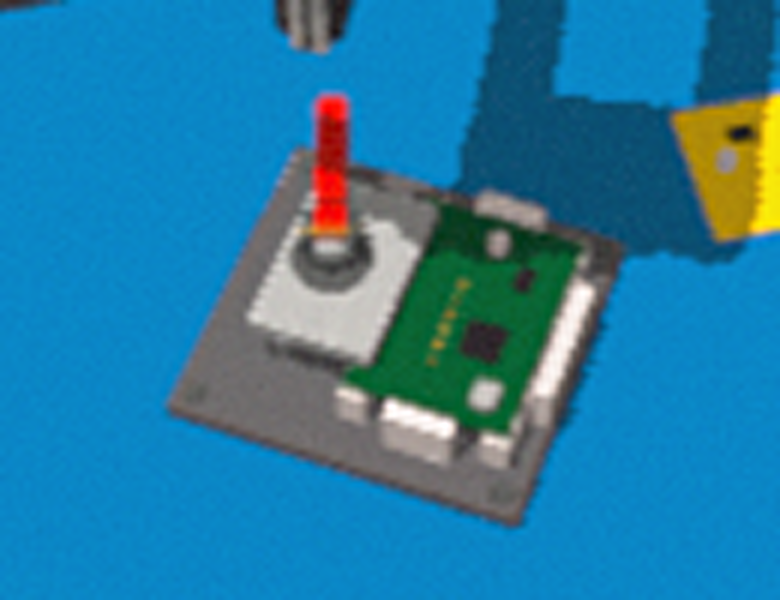

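The crop shows the lever flat, running from (330,235) to (330,105), with its top at a constant height of about 0.0785 m. The board hasn't moved and the gripper is clear, so I'm handing in.

```bash
python3 -c "
from bench import ctrl
print(ctrl.hand_in())"
```

```text
the job is handed in; nothing more can be done
None
```

The bolt is screwed in to snug (0.38 N m at rest), the lever is folded flat to its stop, the board is unmoved and the gripper is clear; I handed the job in at about 13 s of the 61 s, but no verdict came back and I inferred the clamp force from the torque.

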